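# Tip the staple carton onto its side in the plywood tray

## Task

Lay the tall carton of staples on its side in the plywood tray, flat on the board between the side strips, with its paper tear panel on top. To do so slide it upright, with a low push, until its foot bears squarely and firmly, but gently (do not ram it), against the open front edge of the tray, and hold it pressed there for a moment; then push high on its panel face so that it tips over that edge into the tray, and slide it in until nothing overhangs the front edge. Leave the furniture leg, the glass jar, the tin and the thread cone that stand around it where they are.

Things in the scene. Friction and masses are not known exactly. Their poses are not given: they have to be found in the camera images.
- carton: Cardboard carton standing on end, 110 (own x) x 130 (own y) x 180 mm (own z, up at the start), too wide to grasp, evenly filled, 0.5 to 0.95 kg; friction on the bench 0.5 to 0.7 (drag 2.5 to 7 N): a push lower than about 60 mm slides it, a high push topples it. Origin: centre of its underside. Its +x face looks towards the tray, within 0.3 rad of square
- carton_panel (a point): Centre of the carton's -x face, the one with the big paper tear panel, 90 mm above its underside; this face looks away from the tray at the start and must end on top. Axes as the carton's
- tray: Plywood tray fixed to the bench, 230 mm long (own x) and 210 wide (own y). Origin: middle of its open front edge, at bench level; own x points into the tray. The board is 18 mm thick. On it side strips 10 mm wide and 15 high leave 190 mm clear between them; an end strip, 40 mm high, has its inner face at own x = 218 mm
- tray_edge (a point): Middle of the top of the tray's upright front edge (own x = 0, 18 mm above the bench), the stop for the carton's foot: the carton meets it when its origin is at tray x = -55 mm, bears firmly on it from 3 N and is rammed over 25 N. The carton starts with its face 60 to 100 mm short of it, up to 35 mm to either side of the centre line
- tray_bed (a point): Point on the tray's board, 18 mm above the bench, 109 mm in from the front edge, on the centre line: where the carton's middle lies when it fills the tray centrally. Just tipped in, the carton may overhang the front edge by 10 to 60 mm; lying, its own z points along tray x, its underside faces back over the front edge and its origin is 73 mm above the bench
- leg: bystander: square wooden furniture leg 42 x 42 x 170 mm with a steel plate on its end, lying beside the tray. Origin: centre of its underside, x along it
- jar: bystander: glass jar with steel lid, 64 mm across, 80 mm high, standing beside the tray on the robot's side. Origin: centre of its underside
- tin: bystander: aluminium tin, 80 mm across, 90 mm high. Origin: centre of its underside
- spool: bystander: white thread cone, 68 mm across, 120 mm high. Origin: centre of its underside
Things that resemble listed ones, but are neither listed nor needed, are in the scene too. Leave any orange look-alike of the carton alone.

How it is judged:
By the outcome, as a careful person would: the job done as asked, in the order asked, and still so for the second after the job is handed in, with the robot touching nothing.
It also fails if it takes over 66 s, if anything falls off the work surface, if the arm or the gripper's body presses on something with over 40 N, if the wrist force passes 120 N, or if a joint passes its speed limit or range.

## Robot

A 6-joint arm with a two-finger parallel gripper is mounted at the origin on the work surface. World frame = base frame: x ahead of the robot, y to its left, z up, the work surface at z = 0. Lengths are in m, angles in rad, forces in N, time in s.
With the tool pointing down it reaches from about 0.25 to 0.775 m from the base axis. Payload 4 kg.
Tool frame: the origin (TCP) lies on the centre line of the jaws, within the pads' length; the fingertips stand 25 mm ahead of it and the grasp point (between the pads) lies 6 mm ahead of it; z points along the fingers, y is the line along which they close (so a half turn about z gives the same grasp; the last joint's range is limited). The gripper opens to 94 mm and grips with 3 to 60 N. Pads are 16 mm wide; open, the fingers measure 119 mm over their backs; the gripper's body (75 mm by 177 mm) begins 78 mm behind the grasp point.
Start: joints at [1.124, 0.087, 1.371, -0, 1.684, -0.103], TCP at [0.185, 0.518, 0.231] pointing down, gripper open.
Joint ranges: [-3.1, 3.1], [-0.76, 2.03], [0.27, 2.55], [-1.08, 4.22], [0.17, 2.65], [-2.57, 2.57]. Speed limits (rad/s): [2.79, 2.79, 3.14, 3.14, 3.14, 3.14].

## Interface

Orientations are given as [roll, pitch, yaw] about the fixed x, y, z axes, in that order (R = Rz(yaw) Ry(pitch) Rx(roll)).
In Python, from bench import robot, imaging gives the robot as it stands. The module is installed in compiled form; this text tells all that it offers.
- The arm moves only by the tool drive_tool, never from a script. Its argument "series" is a list of rows, each a list of 3 entries, a list of its own where there are three numbers: the finger opening in m, from 0 to 0.094, then the shift along the tool's x, y, z in m, then the turn, a rotation vector about the tool's x, y, z in rad. A call has 1 to 5 rows; each row is the pose to reach, as a shift and turn from the pose commanded when the call began, along the tool's axes at that moment; what a row does not reach only later rows make up. A row lasts 1/8 s, in which the tool goes at most 62.5 mm and 10.7 degrees, less where a joint would pass 70% of its speed; a pose out of reach is approached as far as the arm can. A call with a gripper value outside its range is refused whole. The fingers move at their own pace and stop on an object; the grip force is fixed at half the most. Time passes only in rows, so rows that repeat a pose let the fingers close. It gives the time, the measured TCP pose, the force, the opening and the grip force at its end, in the units of the state.
- robot.get_obs(): the state, without advancing time (a new reading comes with each control period).
- imaging.snapshot(name): name is "scene" or "side" or "wrist"; returns the picture (480x640x3 uint8, red, green, blue); there is no depth.
- imaging.get_calibration(name): a dict with "intrinsics" (3x3 intrinsics, pixels), "position" and "rotation" of the camera in the world. Camera axes: x right, y up, looking along -z (the intrinsics and any distortion apply to the point x, -y, -z); pixel columns grow to the right and rows downward; lengths in m; the calibration is good to about 2 mm. The wrist camera is an equidistant fisheye: a pixel r from the principal point sees the ray r / f radians off the axis. A picture is of the moment at which its call begins: read the wrist's pose just before it. get_calibration takes no time and is no camera call; for the wrist camera it gives the pose at the moment of the call.
- robot.close_job(): hands the job in; it is judged then, once.
The state is a dict: "time": time; "joint_positions": joint angles; "qvel": joint speeds; "joint_torque": joint torques, N m; "tool_pos": TCP position; "ee_rot": TCP orientation; "wrist_force": force on the tool from outside, world axes, zero at the start; "wrist_torque": the same for the moment, N m; "width": finger opening in m; "finger_force": force on a finger pad.
Only numpy, scipy, OpenCV 4.12 (cv2) and the standard library are available. Lean on these libraries where they do the work, as an engineer would, in place of code of your own. Each camera call takes 0.05 s, during which the arm holds its last target. There are 200 camera calls.

## Working session

There is one attempt and no reset: what is moved stays moved. The work goes in short steps, Python scripts to look and compute and a tool call to move; the robot and the scene stay as the last step left them, time stands still between calls to the robot, and variables do not carry over. Pictures are saved under pics/ and viewed, at most 10 in all, crops included, and the job is handed in when it is done.

Besides the shell and the picture viewer there is one more tool, called as name(argument=value, ...), one argument or row to a line, values as JSON. drive_tool: Moves the arm, as the interface text tells. Its arguments: {"type":"object","properties":{"series":{"type":"array"}},"required":["series"]}

```bash
mkdir -p pics; python3 - <<'E'
from bench import robot, imaging
import cv2
for n in("scene","side"):
    cv2.imwrite(f"pics/{n}0.png",imaging.snapshot(n)[:,:,::-1]); c=imaging.get_calibration(n); print(n,c)
o=robot.get_obs();print({k:o[k] for k in("time","tool_pos","ee_rot","wrist_force","width")})
E
```

```text
scene {'intrinsics': array([[525.28738148,   0.        , 312.50910125],
       [  0.        , 525.28738148, 240.3933983 ],
       [  0.        ,   0.        ,   1.        ]]), 'position': array([1.13026281, 0.44202643, 0.70365364]), 'rotation': array([ 0.82286031, -0.00511943,  2.20197624])}
side {'intrinsics': array([[549.92960274,   0.        , 320.2248828 ],
       [  0.        , 549.92960274, 242.2529658 ],
       [  0.        ,   0.        ,   1.        ]]), 'position': array([0.53341026, 0.80821644, 0.7829024 ]), 'rotation': array([ 0.80281397,  0.01833421, -3.11874447])}
{'time': 0.1, 'tool_pos': array([0.1852178 , 0.51742577, 0.22945084]), 'ee_rot': array([-3.13972068e+00, -1.81500086e-04,  2.79775509e+00]), 'wrist_force': array([-0.3602806 ,  0.41286231, -1.15519323]), 'width': 0.09404692311883922}
```

View pics/scene0.png

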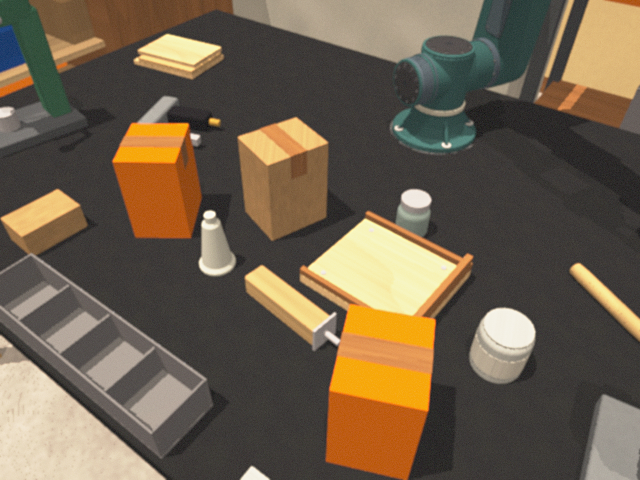

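View pics/side0.png

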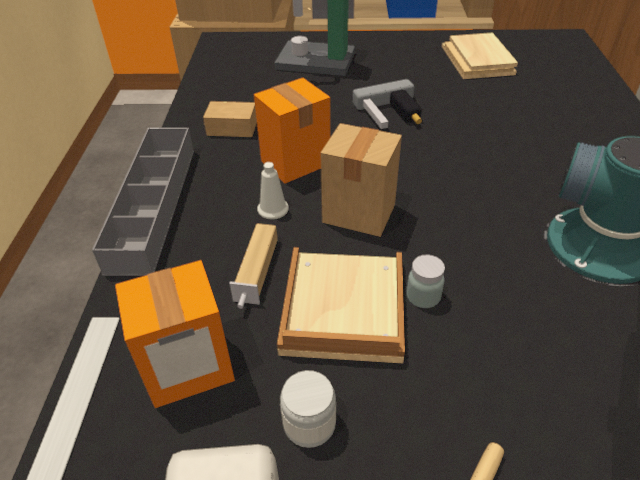

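```bash
cat > h.py <<'E'
import numpy as np,cv2
from scipy.spatial.transform import Rotation as R
from bench import robot, imaging
def ray(cal,px):
    K=cal["intrinsics"];d=np.array([(px[0]-K[0,2])/K[0,0],-(px[1]-K[1,2])/K[1,1],-1.])
    return np.array(cal["position"]),R.from_euler("xyz",cal["rotation"]).apply(d)
def onz(n,px,z):
    p,d=ray(imaging.get_calibration(n),px);return p+d*(z-p[2])/d[2]
def proj(n,P):
    c=imaging.get_calibration(n);q=R.from_euler("xyz",c["rotation"]).inv().apply(np.array(P)-c["position"]);K=c["intrinsics"]
    return np.array([K[0,2]+K[0,0]*q[0]/-q[2],K[1,2]+K[1,1]*-q[1]/-q[2]])
E
python3 - <<'E'
from h import *
a=cv2.imread("pics/side0.png")[110:370,220:460];b=cv2.imread("pics/scene0.png")[110:330,230:480]
cv2.imwrite("pics/sidec.png",cv2.resize(a,None,fx=2.3,fy=2.3,interpolation=cv2.INTER_CUBIC))
cv2.imwrite("pics/scenec.png",cv2.resize(b,None,fx=2.7,fy=2.7,interpolation=cv2.INTER_CUBIC))
for n in("side","scene"):
    im=cv2.imread(f"pics/{n}0.png");h=cv2.cvtColor(im,cv2.COLOR_BGR2HSV)
    m=cv2.inRange(h,(5,50,70),(28,200,255));m=cv2.morphologyEx(m,cv2.MORPH_OPEN,np.ones((3,3)))
    for c in cv2.findContours(m,cv2.RETR_EXTERNAL,cv2.CHAIN_APPROX_NONE)[0]:
        if cv2.contourArea(c)>1500: print(n,cv2.contourArea(c),cv2.approxPolyDP(cv2.convexHull(c),3,True)[:,0].tolist())
E
```

```text
side 12556.5 [[293, 247], [401, 252], [403, 362], [278, 355], [277, 337]]
side 1628.5 [[273, 224], [277, 240], [258, 292], [235, 278], [255, 224]]
side 7365.5 [[339, 123], [401, 134], [394, 205], [380, 235], [322, 222], [320, 151]]
side 1694.5 [[254, 102], [256, 123], [251, 136], [206, 134], [203, 115], [209, 101]]
side 2569.0 [[517, 61], [513, 75], [462, 78], [441, 43], [450, 35], [492, 32]]
side 9432.5 [[639, 87], [634, 94], [348, 29], [353, 0], [639, 0]]
side 28227.0 [[312, 0], [327, 19], [327, 29], [3, 302], [0, 0]]
scene 3052.5 [[50, 402], [66, 391], [145, 460], [142, 468], [130, 479], [104, 479], [48, 453]]
scene 2310.0 [[341, 332], [434, 349], [432, 373], [336, 355]]
scene 2962.0 [[246, 273], [263, 264], [329, 314], [312, 344], [245, 291]]
scene 1560.5 [[572, 264], [583, 264], [639, 317], [639, 340], [570, 274]]
scene 7531.0 [[311, 262], [367, 210], [473, 255], [468, 278], [434, 318], [378, 310]]
scene 3514.5 [[59, 188], [80, 204], [87, 225], [40, 253], [27, 254], [10, 239], [0, 217]]
scene 8794.5 [[297, 116], [328, 141], [326, 216], [271, 241], [244, 211], [237, 135]]
scene 2732.0 [[133, 63], [137, 48], [165, 33], [218, 44], [224, 55], [193, 79]]
scene 9106.0 [[567, 0], [610, 0], [639, 6], [639, 86], [619, 128], [534, 103]]
scene 8070.0 [[482, 0], [470, 38], [398, 59], [377, 57], [265, 23], [253, 13], [254, 1]]
scene 7724.5 [[249, 17], [58, 72], [29, 0], [252, 1]]
```

View pics/sidec.png

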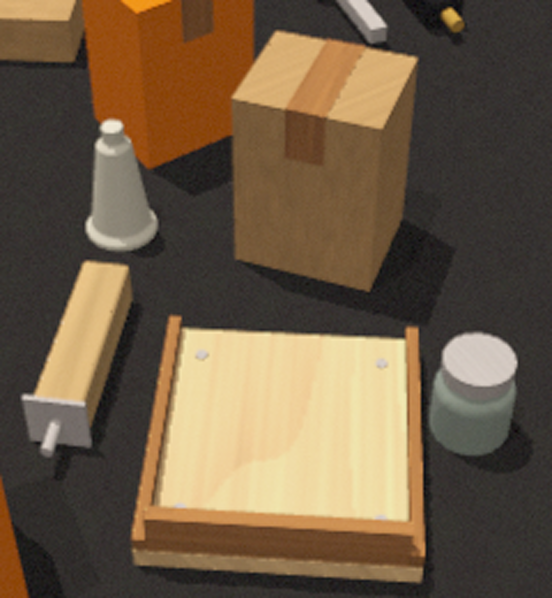

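View pics/scenec.png

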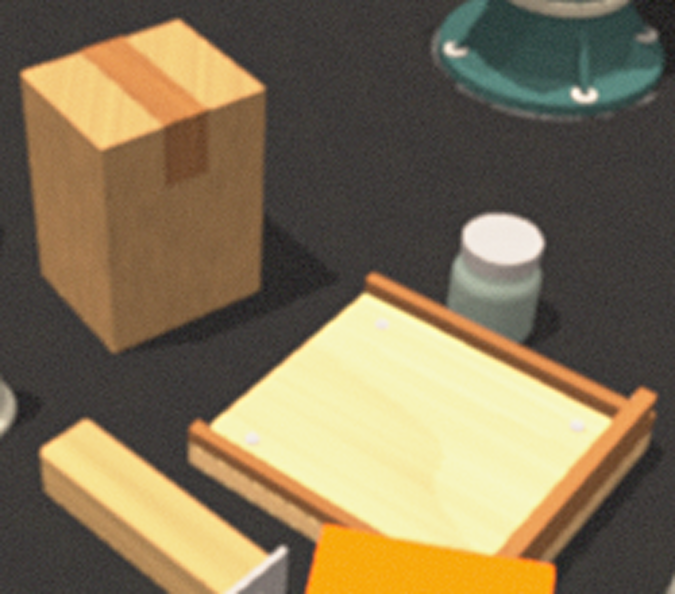

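```bash
cat > meas.py <<'E'
from h import *
S=lambda p:(p[0]/2.3+220,p[1]/2.3+110)
C=lambda p:(p[0]/2.7+230,p[1]/2.7+110)
r=lambda v:np.round(v,4)
for nm,s,c in(("A",(278,31),(22,74)),("B",(417,60),(180,19)),("C",(378,128),(265,90)),("D",(233,98),(104,150))):
    print(nm,r(onz("side",S(s),.18)[:2]),r(onz("scene",C(c),.18)[:2]))
for nm,s,c in(("B0",(404,225),None),("C0",(371,289),(260,290)),("D0",(235,261),(114,352)),("A0",None,(41,275))):
    print(nm,s and r(onz("side",S(s),0)[:2]),c and r(onz("scene",C(c),0)[:2]))
for nm,s,c,z in(("boardFL",(187,328),(211,430),.018),("boardFR",(407,338),(367,294),.018),("stripFLo",(169,318),(190,425),.033),("stripFRo",(419,328),(371,274),.033),("botBL",(138,564),None,0),("botBR",(421,580),None,0),
  ("jartop",(480,360),(503,238),.08),("spooltop",(112,128),None,.12),("spoolbase",(122,225),None,.01),
  ("legnearL",(87,263),(86,420),.042),("legR",(131,268),None,.042),("legEndR",(93,400),(285,548),.042)):
    print(nm,r(onz("side",S(s),z)[:2]),c and r(onz("scene",C(c),z)[:2]))
E
python3 meas.py
```

```text
A [ 0.5247 -0.163 ] [ 0.5282 -0.1657]
B [ 0.4063 -0.1163] [ 0.4042 -0.1239]
C [ 0.4455 -0.0188] [ 0.445 -0.02 ]
D [ 0.5623 -0.0607] [ 0.5645 -0.0625]
B0 [ 0.404  -0.1108] None
C0 [ 0.4403 -0.0222] [ 0.4424 -0.0209]
D0 [ 0.5635 -0.0595] [ 0.5629 -0.0664]
A0 None [ 0.5287 -0.1675]
boardFL [0.6021 0.046 ] [0.5983 0.0478]
boardFR [0.4156 0.0571] [0.4164 0.0576]
stripFLo [0.6165 0.0491] [0.6145 0.0425]
stripFRo [0.407  0.0601] [0.4109 0.0563]
botBL [0.6281 0.2734] None
botBR [0.4216 0.2851] None
jartop [0.3715 0.1412] [0.3715 0.1375]
spooltop [ 0.6712 -0.1017] None
spoolbase [ 0.6707 -0.0988] None
legnearL [ 0.6914 -0.01  ] [ 0.6581 -0.0094]
legR [ 0.6523 -0.0036] None
legEndR [0.6699 0.15  ] [0.6693 0.1553]
```

```bash
python3 - <<'E'
from h import *
for n in("side","scene"):
    im=cv2.imread(f"pics/{n}0.png");h=cv2.cvtColor(im,cv2.COLOR_BGR2HSV)
    m=cv2.inRange(h,(4,201,60),(25,255,255));m=cv2.morphologyEx(m,cv2.MORPH_OPEN,np.ones((3,3)))
    for c in cv2.findContours(m,cv2.RETR_EXTERNAL,cv2.CHAIN_APPROX_NONE)[0]:
        if cv2.contourArea(c)>2500: print(n,cv2.approxPolyDP(cv2.convexHull(c),3,True)[:,0].tolist())
for p in((256,93),(302,82),(328,105),(283,124)):print(onz("side",p,.18)[:2])
for p in((260,150),(295,178),(330,155)):print("b",onz("side",p,0)[:2])
for p in((117,160),(135,124),(188,125),(190,160)):print(onz("scene",p,.18)[:2])
for p in((136,237),(190,237),(201,195)):print("b",onz("scene",p,0)[:2])
o=robot.get_obs();c=R.from_euler("xyz",o["ee_rot"]).as_matrix();print(c)
E
```

```text
side [[201, 261], [218, 310], [233, 380], [155, 406], [125, 341], [116, 284]]
side [[304, 78], [329, 97], [329, 137], [320, 167], [284, 182], [261, 158], [255, 94]]
side [[174, 0], [177, 72], [115, 73], [93, 0]]
scene [[337, 356], [430, 374], [428, 411], [406, 479], [327, 461], [330, 384]]
scene [[188, 138], [200, 194], [191, 234], [136, 236], [113, 162], [119, 147]]
[ 0.71120355 -0.28878814]
[ 0.61191873 -0.33757165]
[ 0.55178336 -0.23603223]
[ 0.64242867 -0.16181191]
b [ 0.72380436 -0.33194168]
b [ 0.63013966 -0.21772298]
b [ 0.54935015 -0.30992747]
[ 0.70939937 -0.2859386 ]
[ 0.61037702 -0.35664757]
[ 0.55237991 -0.27254038]
[ 0.63341836 -0.18361635]
b [ 0.71545755 -0.28924435]
b [ 0.65204538 -0.20349837]
b [ 0.54272381 -0.2824182 ]
[[-9.41467932e-01  3.37101600e-01 -8.01921839e-04]
 [ 3.37102505e-01  9.41466413e-01 -1.70121527e-03]
 [ 1.81500086e-04 -1.87196949e-03 -9.99998231e-01]]
```

```bash
cat >> h.py <<'E'
def pose(x,y,z,fyaw,tilt):
    f=np.array([np.cos(fyaw),np.sin(fyaw),0]);k=np.array([0,0,1.]);yt=np.array([f[1],-f[0],0])
    t=np.radians(tilt);zt=np.sin(t)*f-np.cos(t)*k
    return np.array([x,y,z]),np.column_stack([np.cross(yt,zt),yt,zt])
def now():
    o=robot.get_obs();return np.array(o["tool_pos"]),R.from_euler("xyz",o["ee_rot"]).as_matrix()
def rel(a,b):
    print((a[1].T@(b[0]-a[0])).round(4).tolist(),R.from_matrix(a[1].T@b[1]).as_rotvec().round(4).tolist())
E
python3 - <<'E'
from h import *
P=[now(),pose(.33,.30,.28,.70+1.571,0),pose(.40,.05,.28,.18+1.571,0),pose(.446,-.20,.28,1.231,0),pose(.446,-.20,.28,1.231,30),pose(.446,-.2,.042,1.231,30)]
for a,b in zip(P,P[1:]):rel(a,b)
E
```

```text
[-0.2096, -0.156, -0.0503] [-0.0019, 0.0003, 0.5268]
[-0.2363, -0.1076, 0.0] [0.0, 0.0, 0.52]
[-0.2542, 0.0004, 0.0] [0.0, 0.0, 0.52]
[0.0, 0.0, 0.0] [0.0, 0.5236, 0.0]
[-0.119, 0.0, 0.2061] [0.0, 0.0, 0.0]
```

drive_tool(
  series=[
    [0.094,[-0.06,-0.045,-0.05],[0,0,0.15]],
    [0.094,[-0.11,-0.08,-0.05],[0,0,0.28]],
    [0.094,[-0.16,-0.12,-0.05],[0,0,0.42]],
    [0.094,[-0.21,-0.156,-0.05],[0,0,0.527]],
    [0.094,[-0.21,-0.156,-0.05],[0,0,0.527]],
  ],
)

```text
time: 0.72
tool_pos: [0.3317, 0.2976, 0.2803]
ee_rot: [-3.141, 0.001, 2.266]
wrist_force: [-0.1, 0.0, -0.2]
width: 0.094
finger_force: 0.0
```

drive_tool(
  series=[
    [0.094,[-0.05,-0.022,0],[0,0,0.12]],
    [0.094,[-0.11,-0.05,0],[0,0,0.25]],
    [0.094,[-0.17,-0.078,0],[0,0,0.38]],
    [0.094,[-0.22,-0.1,0],[0,0,0.5]],
    [0.094,[-0.236,-0.108,0],[0,0,0.52]],
  ],
)

```text
time: 1.35
tool_pos: [0.4002, 0.047, 0.2798]
ee_rot: [-3.14, 0.0, 1.744]
wrist_force: [-0.3, 0.4, -0.3]
width: 0.0939
finger_force: 0.0
```

drive_tool(
  series=[
    [0.094,[-0.05,0,0],[0,0,0.12]],
    [0.094,[-0.11,0,0],[0,0,0.25]],
    [0.094,[-0.17,0,0],[0,0,0.38]],
    [0.094,[-0.23,0,0],[0,0,0.5]],
    [0.094,[-0.254,0,0],[0,0,0.52]],
  ],
)

```text
time: 1.98
tool_pos: [0.4451, -0.2027, 0.2792]
ee_rot: [-3.139, -0.0, 1.226]
wrist_force: [0.3, 0.0, 0.2]
width: 0.0938
finger_force: 0.0
```

drive_tool(
  series=[
    [0.094,[0,0,0],[0,0.13,0]],
    [0.094,[0,0,0],[0,0.27,0]],
    [0.094,[0,0,0],[0,0.4,0]],
    [0.094,[0,0,0],[0,0.524,0]],
    [0.094,[0,0,0],[0,0.524,0]],
  ],
)

```text
time: 2.6
tool_pos: [0.4445, -0.2011, 0.2783]
ee_rot: [-3.137, -0.525, 1.225]
wrist_force: [0.1, 0.6, -0.2]
width: 0.094
finger_force: 0.0
```

drive_tool(
  series=[
    [0.094,[-0.025,0,0.044],[0,0,0]],
    [0.094,[-0.05,0,0.087],[0,0,0]],
    [0.094,[-0.075,0,0.13],[0,0,0]],
    [0.094,[-0.1,0,0.173],[0,0,0]],
    [0.094,[-0.118,0,0.2045],[0,0,0]],
  ],
)

```text
time: 3.22
tool_pos: [0.4452, -0.1984, 0.0426]
ee_rot: [-3.14, -0.522, 1.232]
wrist_force: [-0.6, -0.4, 0.8]
width: 0.0943
finger_force: 0.0
```

```bash
python3 - <<'E'
from h import *
a=imaging.snapshot("side")[:,:,::-1];b=imaging.snapshot("scene")[:,:,::-1]
cv2.imwrite("pics/d1.png",np.hstack([a[60:340,160:560],b[60:340,60:460]]))
s=now();print(s[0].round(4))
P=[s,pose(.454,-.177,.042,1.231,30),pose(.469,-.133,.042,1.29,30),pose(.486,-.099,.042,1.40,30)]
for a,b in zip(P,P[1:]):rel(a,b)
E
```

```text
[ 0.4434 -0.1967  0.0408]
[0.0197, 0.0034, 0.0101] [-0.0079, -0.0023, -0.0021]
[0.0403, -0.0005, 0.0232] [0.0295, -0.0, -0.0511]
[0.0324, 0.0069, 0.0187] [0.055, 0.0, -0.0953]
```

View pics/d1.png

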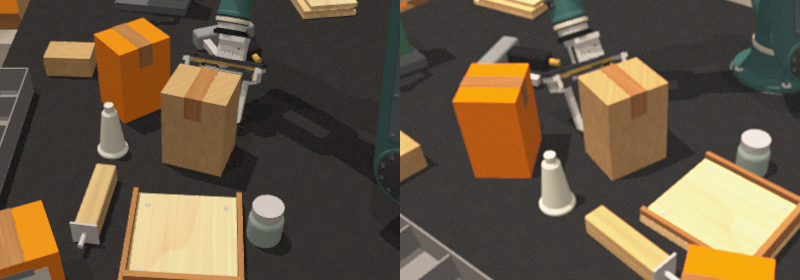

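drive_tool(
  series=[
    [0.094,[0.006,0,0.0035],[0,0,0]],
    [0.094,[0.012,0,0.007],[0,0,0]],
    [0.094,[0.017,0,0.01],[0,0,0]],
    [0.094,[0.022,0,0.0125],[0,0,0]],
    [0.094,[0.026,0,0.015],[0,0,0]],
  ],
)

```text
time: 3.95
tool_pos: [0.4557, -0.1711, 0.0448]
ee_rot: [3.141, -0.524, 1.231]
wrist_force: [0.4, -0.1, -0.0]
width: 0.0938
finger_force: 0.0
```

drive_tool(
  series=[
    [0.094,[0.003,0,0.0017],[0,0,0]],
    [0.094,[0.006,0,0.0035],[0,0,0]],
    [0.094,[0.009,0,0.005],[0,0,0]],
    [0.094,[0.012,0,0.007],[0,0,0]],
    [0.094,[0.014,0,0.008],[0,0,0]],
  ],
)

```text
time: 4.58
tool_pos: [0.4609, -0.158, 0.0444]
ee_rot: [3.14, -0.52, 1.231]
wrist_force: [-1.4, -5.0, 0.8]
width: 0.0939
finger_force: 2.6
```

```bash
python3 - <<'E'
from h import *
s=pose(.461,-.158,.0425,1.231,30);e=np.array([.503,-.0835])
q=s
for i in(1,2,3):
    p=s[0][:2]+(e-s[0][:2])*i/3
    n=pose(p[0],p[1],.042,1.231+.095*i,30);rel(q,n);q=n
E
```

```text
[0.0241, 0.0049, 0.0145] [0.0475, 0.0, -0.0823]
[0.0238, 0.0076, 0.0137] [0.0475, 0.0, -0.0823]
[0.0231, 0.0101, 0.0133] [0.0475, 0.0, -0.0823]
```

drive_tool(
  series=[
    [0.094,[0.005,0.001,0.003],[0.0095,0,-0.0165]],
    [0.094,[0.01,0.002,0.006],[0.019,0,-0.033]],
    [0.094,[0.0145,0.003,0.0085],[0.0285,0,-0.0495]],
    [0.094,[0.019,0.004,0.0115],[0.038,0,-0.066]],
    [0.094,[0.024,0.005,0.0145],[0.0475,0,-0.0823]],
  ],
)

```text
time: 5.2
tool_pos: [0.4755, -0.1335, 0.0443]
ee_rot: [3.139, -0.52, 1.326]
wrist_force: [-1.9, -6.1, 2.3]
width: 0.0941
finger_force: 3.0
```

drive_tool(
  series=[
    [0.094,[0.005,0.0015,0.003],[0.0095,0,-0.0165]],
    [0.094,[0.01,0.003,0.006],[0.019,0,-0.033]],
    [0.094,[0.0145,0.0045,0.0085],[0.0285,0,-0.0495]],
    [0.094,[0.019,0.006,0.011],[0.038,0,-0.066]],
    [0.094,[0.024,0.0075,0.014],[0.0475,0,-0.0823]],
  ],
)

```text
time: 5.82
tool_pos: [0.4895, -0.1084, 0.0442]
ee_rot: [3.139, -0.52, 1.421]
wrist_force: [-2.3, -5.7, 1.8]
width: 0.0942
finger_force: 3.1
```

```bash
python3 - <<'E'
from h import *
a=imaging.snapshot("side")[:,:,::-1];b=imaging.snapshot("scene")[:,:,::-1]
cv2.imwrite("pics/d2.png",np.hstack([cv2.resize(a[130:340,270:420],None,fx=2.6,fy=2.6,interpolation=2),cv2.resize(b[120:330,230:380],None,fx=2.6,fy=2.6,interpolation=2)]))
print(now()[0],robot.get_obs()["wrist_force"])
E
```

```text
[ 0.48983115 -0.10765115  0.04423544] [-1.34325909 -4.610208    1.17634398]
```

View pics/d2.png

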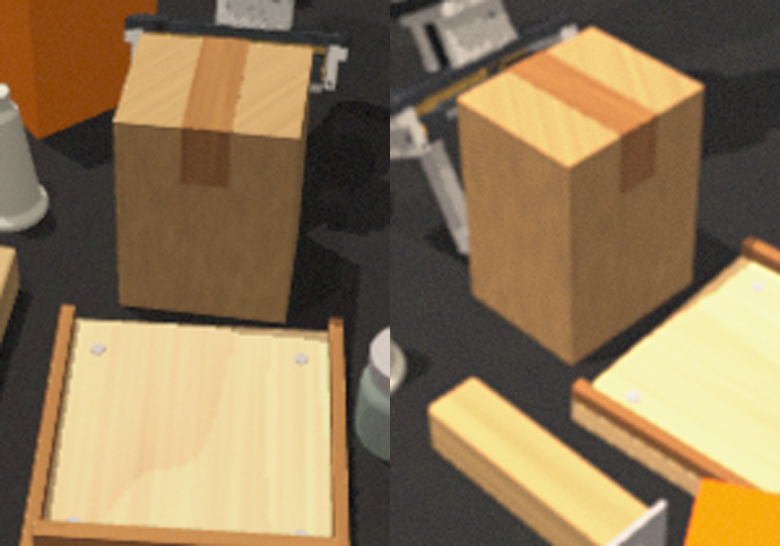

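```bash
python3 - <<'E'
from h import *
S=np.array([(143,33),(312,46),(305,136),(114,122)])/2.6+(270,130)
C=(np.array([(459,100),(595,28),(703,89),(569,166)])-(390,0))/2.6+(230,120)
a=np.array([onz("side",p,.18)[:2] for p in S]);b=np.array([onz("scene",p,.18)[:2] for p in C])
T=np.array([.510,.0515]);tx=np.array([.055,.998]);ty=np.array([-.998,.055])
for q in(a,b,(a+b)/2):
    m=q.mean(0);x=(q[2]+q[3]-q[0]-q[1]);print(m.round(4),np.arctan2(x[1],x[0]).round(3),((m-T)@tx).round(4),((m-T)@ty).round(4))
E
```

```text
[ 0.5011 -0.0312] 1.431 -0.083 0.0044
[ 0.5043 -0.031 ] 1.409 -0.0826 0.0012
[ 0.5027 -0.0311] 1.421 -0.0828 0.0028
```

drive_tool(
  series=[
    [0.094,[0.004,0.0012,0.0023],[0.0095,0,-0.0165]],
    [0.094,[0.008,0.0024,0.0046],[0.019,0,-0.033]],
    [0.094,[0.012,0.0036,0.007],[0.0285,0,-0.0495]],
    [0.094,[0.016,0.0048,0.0092],[0.038,0,-0.066]],
    [0.094,[0.02,0.006,0.0115],[0.0475,0,-0.0823]],
  ],
)

```text
time: 6.55
tool_pos: [0.499, -0.0861, 0.0442]
ee_rot: [3.139, -0.521, 1.516]
wrist_force: [-1.6, -5.1, 2.1]
width: 0.0942
finger_force: 3.0
```

drive_tool(
  series=[
    [0.094,[0.001,0,0.0006],[0,0,0]],
    [0.094,[0.002,0,0.0012],[0,0,0]],
  ],
)

```text
time: 6.8
tool_pos: [0.4992, -0.0839, 0.0442]
ee_rot: [3.139, -0.52, 1.516]
wrist_force: [0.2, -5.6, 2.2]
width: 0.094
finger_force: 3.2
```

drive_tool(
  series=[
    [0.094,[0.0008,0,0.0004],[0,0,0]],
    [0.094,[0.0016,0,0.0009],[0,0,0]],
  ],
)

```text
time: 7.05
tool_pos: [0.4993, -0.0821, 0.0442]
ee_rot: [3.139, -0.521, 1.515]
wrist_force: [-0.6, -6.5, 2.6]
width: 0.0942
finger_force: 3.2
```

drive_tool(
  series=[
    [0.094,[0.0008,0,0.0004],[0,0,0]],
    [0.094,[0.0016,0,0.0009],[0,0,0]],
  ],
)

```text
time: 7.3
tool_pos: [0.4993, -0.0805, 0.0442]
ee_rot: [3.139, -0.52, 1.515]
wrist_force: [-1.2, -6.8, 3.0]
width: 0.094
finger_force: 4.1
```

drive_tool(
  series=[
    [0.094,[0.0008,0,0.0004],[0,0,0]],
  ],
)

```text
time: 7.42
tool_pos: [0.4994, -0.0803, 0.0442]
ee_rot: [3.139, -0.518, 1.515]
wrist_force: [-1.8, -9.2, 3.8]
width: 0.0942
finger_force: 5.0
```

drive_tool(
  series=[
    [0.094,[0.0008,0,0.0004],[0,0,0]],
  ],
)

```text
time: 7.55
tool_pos: [0.4994, -0.0802, 0.0443]
ee_rot: [3.139, -0.517, 1.515]
wrist_force: [-2.6, -12.6, 4.4]
width: 0.0938
finger_force: 6.0
```

drive_tool(
  series=[
    [0.094,[0.0007,0,0.0004],[0,0,0]],
    [0.094,[0.0007,0,0.0004],[0,0,0]],
    [0.094,[0.0007,0,0.0004],[0,0,0]],
    [0.094,[0.0007,0,0.0004],[0,0,0]],
    [0.094,[0.0007,0,0.0004],[0,0,0]],
  ],
)

```text
time: 8.18
tool_pos: [0.4994, -0.0801, 0.0443]
ee_rot: [3.139, -0.515, 1.515]
wrist_force: [-2.8, -11.9, 3.2]
width: 0.0942
finger_force: 6.3
```

drive_tool(
  series=[
    [0.094,[0,0,0],[0,0,0]],
    [0.094,[0,0,0],[0,0,0]],
    [0.094,[0,0,0],[0,0,0]],
    [0.094,[0,0,0],[0,0,0]],
    [0.094,[0,0,0],[0,0,0]],
  ],
)

```text
time: 8.8
tool_pos: [0.4994, -0.0801, 0.0443]
ee_rot: [3.139, -0.515, 1.515]
wrist_force: [-2.6, -11.8, 3.6]
width: 0.094
finger_force: 6.3
```

```bash
python3 - <<'E'
from h import *
a=imaging.snapshot("side")[:,:,::-1];b=imaging.snapshot("scene")[:,:,::-1]
cv2.imwrite("pics/d3.png",np.hstack([cv2.resize(a[130:340,270:420],None,fx=2.6,fy=2.6,interpolation=2),cv2.resize(b[120:330,230:380],None,fx=2.6,fy=2.6,interpolation=2)]))
print(now()[0],robot.get_obs()["wrist_force"])
E
```

```text
[ 0.49941095 -0.08011402  0.04433212] [ -2.70684204 -12.25566072   3.24048846]
```

View pics/d3.png

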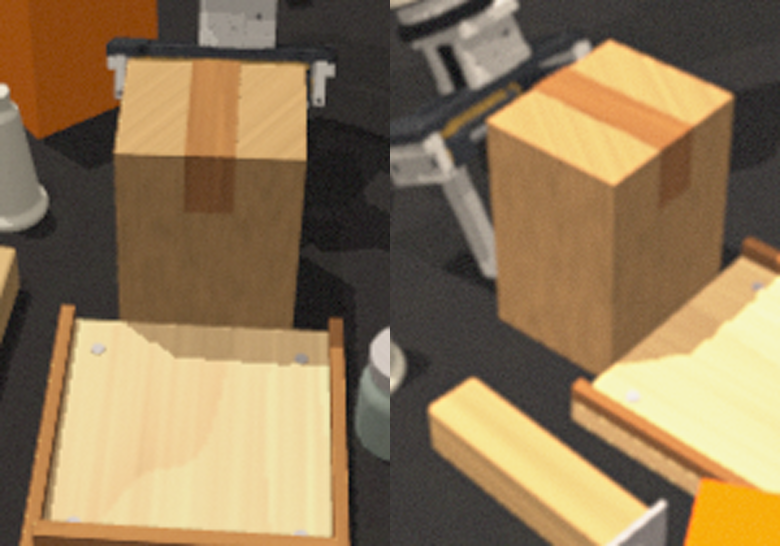

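drive_tool(
  series=[
    [0.094,[0.0008,0,0.0005],[0,0,0]],
    [0.094,[0.0008,0,0.0005],[0,0,0]],
    [0.094,[0.0008,0,0.0005],[0,0,0]],
    [0.094,[0.0008,0,0.0005],[0,0,0]],
    [0.094,[0.0008,0,0.0005],[0,0,0]],
  ],
)

```text
time: 9.52
tool_pos: [0.4994, -0.08, 0.0443]
ee_rot: [3.139, -0.514, 1.515]
wrist_force: [-3.2, -13.7, 5.4]
width: 0.0938
finger_force: 7.3
```

drive_tool(
  series=[
    [0.094,[0,0,0],[0,0,0]],
    [0.094,[0,0,0],[0,0,0]],
    [0.094,[0,0,0],[0,0,0]],
    [0.094,[0,0,0],[0,0,0]],
    [0.094,[0,0,0],[0,0,0]],
  ],
)

```text
time: 10.15
tool_pos: [0.4994, -0.08, 0.0444]
ee_rot: [3.139, -0.514, 1.515]
wrist_force: [-4.4, -14.5, 5.7]
width: 0.0941
finger_force: 7.3
```

drive_tool(
  series=[
    [0.094,[-0.005,0,-0.003],[0,0,0]],
    [0.094,[-0.02,0,-0.012],[0,0,0]],
    [0.094,[-0.035,0,-0.02],[0,0,0]],
    [0.094,[-0.035,0,-0.02],[0,0,0]],
  ],
)

```text
time: 10.65
tool_pos: [0.4967, -0.1162, 0.0434]
ee_rot: [-3.141, -0.525, 1.514]
wrist_force: [-0.6, 0.6, -0.4]
width: 0.0936
finger_force: 0.0
```

drive_tool(
  series=[
    [0.094,[0.02,0,-0.035],[0,0,0]],
    [0.094,[0.04,0,-0.07],[0,0,0]],
    [0.094,[0.065,0,-0.113],[0,0,0]],
    [0.094,[0.065,0,-0.113],[0,0,0]],
  ],
)

```text
time: 11.15
tool_pos: [0.4986, -0.1161, 0.1786]
ee_rot: [3.132, -0.52, 1.521]
wrist_force: [0.2, -0.3, -0.4]
width: 0.0937
finger_force: 0.0
```

drive_tool(
  series=[
    [0.094,[0.007,0.001,0.004],[0,0,0]],
    [0.094,[0.014,0.002,0.008],[0,0,0]],
    [0.094,[0.019,0.003,0.011],[0,0,0]],
    [0.094,[0.023,0.004,0.0133],[0,0,0]],
    [0.094,[0.027,0.005,0.0156],[0,0,0]],
  ],
)

```text
time: 11.78
tool_pos: [0.5033, -0.084, 0.1738]
ee_rot: [-3.141, -0.524, 1.516]
wrist_force: [0.7, 0.2, 0.5]
width: 0.0941
finger_force: 0.0
```

drive_tool(
  series=[
    [0.094,[0.003,0,0.0017],[0,0,0]],
    [0.094,[0.006,0,0.0035],[0,0,0]],
    [0.094,[0.01,0,0.0058],[0,0,0]],
    [0.094,[0.014,0,0.0081],[0,0,0]],
    [0.094,[0.018,0,0.0104],[0,0,0]],
  ],
)

```text
time: 12.4
tool_pos: [0.5059, -0.0665, 0.1766]
ee_rot: [3.135, -0.518, 1.516]
wrist_force: [-1.6, -8.7, 7.7]
width: 0.0942
finger_force: 4.7
```

drive_tool(
  series=[
    [0.094,[0.006,0,0],[0,0,0]],
    [0.094,[0.012,0,0],[0,0,0]],
    [0.094,[0.018,0,0],[0,0,0]],
    [0.094,[0.024,0,0],[0,0,0]],
    [0.094,[0.03,0,0],[0,0,0]],
  ],
)

```text
time: 13.02
tool_pos: [0.5073, -0.0388, 0.1909]
ee_rot: [3.136, -0.522, 1.517]
wrist_force: [1.5, -4.3, 4.7]
width: 0.0943
finger_force: 2.5
```

drive_tool(
  series=[
    [0.094,[0.006,0,0.0012],[0,0,0]],
    [0.094,[0.012,0,0.0025],[0,0,0]],
    [0.094,[0.018,0,0.004],[0,0,0]],
    [0.094,[0.024,0,0.006],[0,0,0]],
    [0.094,[0.03,0,0.008],[0,0,0]],
  ],
)

```text
time: 13.65
tool_pos: [0.5077, -0.0073, 0.1975]
ee_rot: [3.141, -0.524, 1.516]
wrist_force: [0.7, -2.1, 3.0]
width: 0.0938
finger_force: 1.4
```

drive_tool(
  series=[
    [0.094,[0.005,0,0.003],[0,0,0]],
    [0.094,[0.01,0,0.006],[0,0,0]],
    [0.094,[0.015,0,0.0087],[0,0,0]],
    [0.094,[0.02,0,0.0115],[0,0,0]],
    [0.094,[0.025,0,0.0145],[0,0,0]],
  ],
)

```text
time: 14.28
tool_pos: [0.5087, 0.0216, 0.1965]
ee_rot: [-3.14, -0.524, 1.515]
wrist_force: [-0.9, -0.6, 0.8]
width: 0.0938
finger_force: 0.0
```

Force has gone to zero, so it has probably fallen; I check.

```bash
python3 - <<'E'
from h import *
a=imaging.snapshot("side")[:,:,::-1];b=imaging.snapshot("scene")[:,:,::-1]
cv2.imwrite("pics/d4.png",np.hstack([cv2.resize(a[150:370,260:420],None,fx=2.4,fy=2.4,interpolation=2),cv2.resize(b[120:340,270:440],None,fx=2.4,fy=2.4,interpolation=2)]))
E
```

```text
(no output)
```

View pics/d4.png

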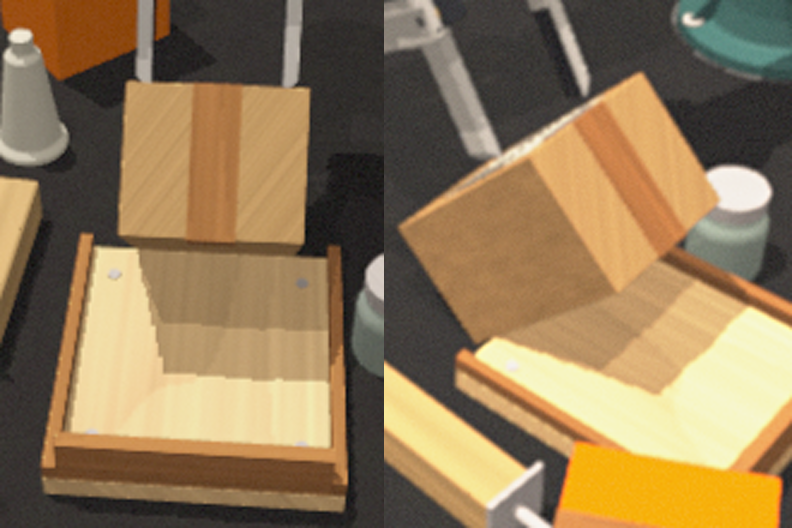

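drive_tool(
  series=[
    [0.094,[0,0,0],[0,0,0]],
    [0.094,[0,0,0],[0,0,0]],
    [0.094,[-0.02,0,-0.012],[0,0,0]],
    [0.094,[-0.055,0,-0.03],[0,0,0]],
    [0.094,[-0.087,0,-0.05],[0,0,0]],
  ],
)

```text
time: 15.0
tool_pos: [0.5034, -0.0802, 0.1968]
ee_rot: [3.142, -0.524, 1.516]
wrist_force: [0.2, 0.6, -0.5]
width: 0.0938
finger_force: 0.0
```

drive_tool(
  series=[
    [0.094,[-0.02,0,-0.01],[0,0,0]],
    [0.094,[-0.02,0,-0.01],[0,0,0]],
  ],
)

```text
time: 15.25
tool_pos: [0.5025, -0.1025, 0.1952]
ee_rot: [-3.141, -0.525, 1.513]
wrist_force: [0.2, 1.2, -0.6]
width: 0.0939
finger_force: 0.0
```

```bash
python3 - <<'E'
from h import *
a=imaging.snapshot("side")[:,:,::-1];b=imaging.snapshot("scene")[:,:,::-1]
cv2.imwrite("pics/d5.png",np.hstack([cv2.resize(a[150:370,260:420],None,fx=2.4,fy=2.4,interpolation=2),cv2.resize(b[120:340,270:440],None,fx=2.4,fy=2.4,interpolation=2)]))
print(now()[0])
E
```

```text
[ 0.50236881 -0.10080456  0.19550896]
```

View pics/d5.png

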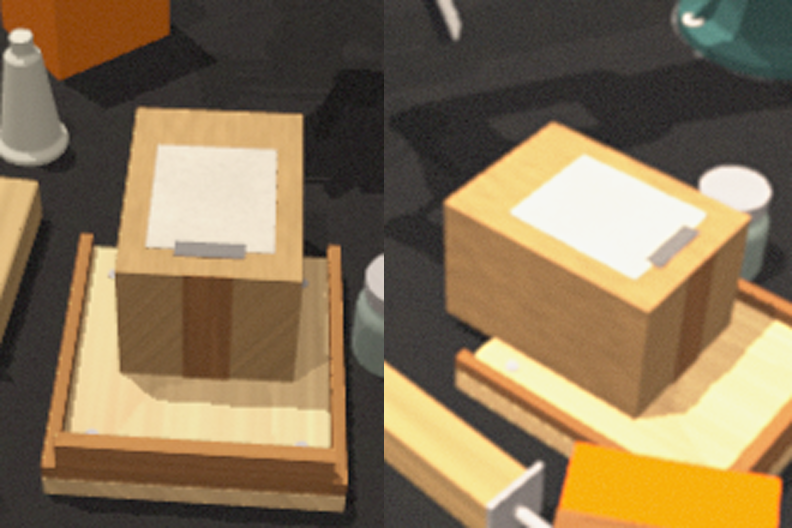

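```bash
cat > m2.py <<'E'
from h import *
T=np.array([.510,.0515]);tx=np.array([.055,.998]);ty=np.array([-.998,.055])
def m(S,C):
    S=np.array(S)/2.4+(260,150);C=(np.array(C)-(384,0))/2.4+(270,120)
    a=np.array([onz("side",p,.128)[:2] for p in S]);b=np.array([onz("scene",p,.128)[:2] for p in C])
    for q in(a,b,(a+b)/2):
        print("corners tray",np.c_[(q-T)@tx,(q-T)@ty].round(4).tolist());x=q[2]+q[3]-q[0]-q[1];print("yaw",np.arctan2(x[1],x[0]).round(3))
E
python3 - <<'E'
from m2 import *
m([(135,107),(303,114),(300,282),(116,271)],[(447,202),(553,122),(749,216),(655,309)])
P=[now(),pose(.4985,-.095,.054,1.516,30)]
rel(*P)
E
```

```text
corners tray [[-0.0468, -0.064], [-0.0455, 0.0671], [0.1345, 0.0637], [0.1317, -0.0622]]
yaw 1.511
corners tray [[-0.0473, -0.0622], [-0.0482, 0.0663], [0.1296, 0.0639], [0.1315, -0.0598]]
yaw 1.516
corners tray [[-0.0471, -0.0631], [-0.0468, 0.0667], [0.132, 0.0638], [0.1316, -0.061]]
yaw 1.513
[-0.0661, -0.0042, 0.1253] [-0.0001, -0.0014, 0.0001]
```

drive_tool(
  series=[
    [0.094,[-0.02,0,0.038],[0,0,0]],
    [0.094,[-0.04,0,0.076],[0,0,0]],
    [0.094,[-0.06,-0.002,0.114],[0,0,0]],
    [0.094,[-0.066,-0.002,0.125],[0,0,0]],
    [0.094,[-0.066,-0.002,0.125],[0,0,0]],
  ],
)

```text
time: 15.98
tool_pos: [0.5007, -0.095, 0.0545]
ee_rot: [-3.141, -0.525, 1.517]
wrist_force: [-0.5, -0.9, 0.0]
width: 0.094
finger_force: 0.0
```

drive_tool(
  series=[
    [0.094,[0.017,0,0.01],[0,0,0]],
    [0.094,[0.035,0,0.02],[0,0,0]],
    [0.094,[0.048,0,0.0277],[0,0,0]],
    [0.094,[0.056,0,0.0323],[0,0,0]],
    [0.094,[0.061,0,0.0352],[0,0,0]],
  ],
)

```text
time: 16.6
tool_pos: [0.5046, -0.0249, 0.0545]
ee_rot: [3.141, -0.524, 1.517]
wrist_force: [-0.1, 0.5, -0.1]
width: 0.094
finger_force: 0.0
```

drive_tool(
  series=[
    [0.094,[0.004,0,0.0023],[0,0,0]],
    [0.094,[0.008,0,0.0046],[0,0,0]],
    [0.094,[0.013,0,0.0075],[0,0,0]],
    [0.094,[0.018,0,0.0104],[0,0,0]],
    [0.094,[0.023,0,0.0133],[0,0,0]],
  ],
)

```text
time: 17.23
tool_pos: [0.5067, -0.0011, 0.0544]
ee_rot: [3.14, -0.52, 1.515]
wrist_force: [-0.1, -6.2, 1.2]
width: 0.094
finger_force: 2.7
```

Sliding; TCP y −0.001, goal ≈ 0.050.

drive_tool(
  series=[
    [0.094,[0.0045,0,0.0026],[0,0,0]],
    [0.094,[0.009,0,0.0052],[0,0,0]],
    [0.094,[0.0135,0,0.0078],[0,0,0]],
    [0.094,[0.018,0,0.0104],[0,0,0]],
    [0.094,[0.0225,0,0.013],[0,0,0]],
  ],
)

```text
time: 17.85
tool_pos: [0.5081, 0.0249, 0.0543]
ee_rot: [3.14, -0.52, 1.515]
wrist_force: [0.2, -5.8, -0.1]
width: 0.0937
finger_force: 2.8
```

drive_tool(
  series=[
    [0.094,[0.0045,0,0.0026],[0,0,0]],
    [0.094,[0.009,0,0.0052],[0,0,0]],
    [0.094,[0.0135,0,0.0078],[0,0,0]],
    [0.094,[0.017,0,0.0098],[0,0,0]],
    [0.094,[0.02,0,0.0115],[0,0,0]],
  ],
)

```text
time: 18.48
tool_pos: [0.5094, 0.048, 0.0543]
ee_rot: [3.14, -0.52, 1.515]
wrist_force: [0.6, -5.4, 0.6]
width: 0.0942
finger_force: 2.7
```

Origin should be about 16 mm inside. Retreat and verify.

drive_tool(
  series=[
    [0.094,[-0.01,0,-0.006],[0,0,0]],
    [0.094,[-0.035,0,-0.02],[0,0,0]],
    [0.094,[-0.07,0,-0.04],[0,0,0]],
    [0.094,[-0.09,0,-0.06],[0,0,0]],
    [0.094,[-0.09,0,-0.09],[0,0,0]],
  ],
)

```text
time: 19.1
tool_pos: [0.5007, -0.0742, 0.086]
ee_rot: [-3.137, -0.526, 1.512]
wrist_force: [-0.3, 0.4, 1.4]
width: 0.0943
finger_force: 0.0
```

```bash
python3 - <<'E'
from h import *
a=imaging.snapshot("side")[:,:,::-1];b=imaging.snapshot("scene")[:,:,::-1]
cv2.imwrite("pics/d6.png",np.hstack([cv2.resize(a[150:370,260:420],None,fx=2.4,fy=2.4,interpolation=2),cv2.resize(b[120:340,270:440],None,fx=2.4,fy=2.4,interpolation=2)]))
E
```

```text
(no output)
```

View pics/d6.png

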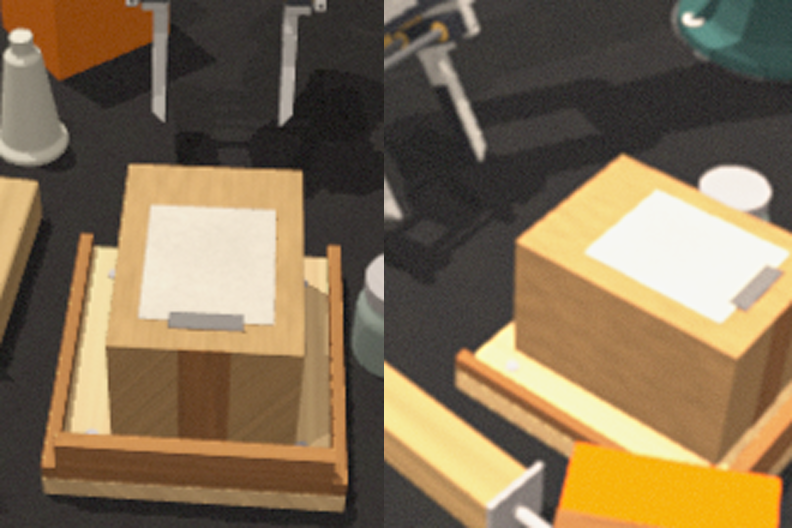

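```bash
python3 - <<'E'
from m2 import *
m([(128,164),(302,170),(303,353),(107,345)],[(517,240),(623,155),(823,250),(737,358)])
o=robot.get_obs();print(o["time"],o["wrist_force"]);robot.close_job()
E
```

```text
corners tray [[0.0207, -0.0636], [0.02, 0.0659], [0.1974, 0.0652], [0.1986, -0.0619]]
yaw 1.519
corners tray [[0.0179, -0.063], [0.0185, 0.066], [0.1885, 0.0645], [0.1966, -0.0641]]
yaw 1.508
corners tray [[0.0193, -0.0633], [0.0193, 0.0659], [0.1929, 0.0648], [0.1976, -0.063]]
yaw 1.514
19.2 [1.55825806 0.25053213 0.83924214]
the job is handed in; nothing more can be done
```

The carton lies panel-up in the tray, about 19 mm inside the front edge and within 2 mm of the centre line, and I handed the job in at 19.2 s with the gripper clear and the leg, jar, tin and thread cone untouched.

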